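# Unlock and start the misting line

## Task

Start the misting line over the seedlings: on the control box with the green bands, slide the white lock tab with the red fin all the way aside, then push the green button that was under it fully in, and let go, leaving the tab aside. Leave the tab and button of the blue box as they are, and do not shift the tray, pot and block lying about.

Things in the scene. Friction and masses are not known exactly. Their poses are not given: they have to be found in the camera images.
- mist_box: Control box of the misting line, fixed: a grey panel, 160 mm up its slope x 150 mm wide, with two green bands, on a stand, facing the robot. Origin on the bench under the panel's centre; z up; at yaw 0 x points away from the robot. The face slopes 30 degrees from level, rising towards the box's +x; its centre is 97 mm above the origin.
- mist_guard (a point): Middle of the steel bump guard bar (12 mm thick) over the misting line box's panel; in the box's frame at x -15, y 0, z 256 mm. It runs along y from -68 to 68 mm; its ends go level back to x 70 mm, then down to the panel's top. A gripper pointing straight down hits it: come in square to the sloped face.
- mist_tab (a joint): Lock tab of the misting line box: white plate 52 x 50 x 4 mm, top 19 mm above the panel face, sliding along the box's +y between two dark rails (21 mm high, 54 mm apart). 0 = centred over the button, blocking it; 0.05 m = stop, fully aside. Starts at 0 to 0.008. Friction about 2.5 N, no spring: stays where left.
- mist_tab_fin (a point): Centre of the top edge of the red grip fin in the middle of the misting line box's tab: 10 mm thick along the travel, 36 mm long up the slope, 18 mm high above the plate. Moves with the tab. Axes: x up the slope, y the way the tab opens (the box's +y), z square out of the panel.
- mist_button (a joint): Green round push button of the misting line box, 32 mm diameter, under the tab, moving square into the panel. 0 = out (top 13 mm above the panel face), 0.008 m = fully in. Needs about 4 N (more if pushed fast), no spring: stays in where pushed.
- mist_button_top (a point): Centre of the top of the green button, halfway up the panel, 28 mm to the box's -y of its centre. Moves with the button. Axes: x up the slope, y the box's +y, z square out of the panel.
- fan_box: Control box of the vent fan, fixed: a grey panel, 160 mm up its slope x 150 mm wide, with two blue bands, on a stand, facing the robot. Origin on the bench under the panel's centre; z up; at yaw 0 x points away from the robot. The face slopes 30 degrees from level, rising towards the box's +x; its centre is 97 mm above the origin.
- fan_guard (a point): Middle of the steel bump guard bar (12 mm thick) over the vent fan box's panel; in the box's frame at x -15, y 0, z 256 mm. It runs along y from -68 to 68 mm; its ends go level back to x 70 mm, then down to the panel's top. A gripper pointing straight down hits it: come in square to the sloped face.
- fan_tab (a joint): Lock tab of the vent fan box: white plate 52 x 50 x 4 mm, top 19 mm above the panel face, sliding along the box's +y between two dark rails (21 mm high, 54 mm apart). 0 = centred over the button, blocking it; 0.05 m = stop, fully aside. Starts at 0 to 0.008. Friction about 2.5 N, no spring: stays where left.
- fan_tab_fin (a point): Centre of the top edge of the red grip fin in the middle of the vent fan box's tab: 10 mm thick along the travel, 36 mm long up the slope, 18 mm high above the plate. Moves with the tab. Axes: x up the slope, y the way the tab opens (the box's +y), z square out of the panel.
- fan_button (a joint): Blue round push button of the vent fan box, 32 mm diameter, under the tab, moving square into the panel. 0 = out (top 13 mm above the panel face), 0.008 m = fully in. Needs about 4 N (more if pushed fast), no spring: stays in where pushed.
- fan_button_top (a point): Centre of the top of the blue button, halfway up the panel, 28 mm to the box's -y of its centre. Moves with the button. Axes: x up the slope, y the box's +y, z square out of the panel.
- seed_tray: Bystander: loose black seed tray with 8 cells, 100 x 200 x 45 mm, origin under its centre.
- pot: Bystander: loose empty terracotta pot, 100 mm across the rim, 85 mm high, origin under its centre.
- label_block: Bystander: loose wooden block, 50 x 90 x 30 mm, origin under its centre.

How it is judged:
On the way, in this order (a step that is already met when the one before it is completed fails the run):
1. the green box's tab is slid aside (value of joint mist_tab above 0.043 m and value of joint mist_button below 0.003 m), for 0.1 s.
2. the green button is pushed in (value of joint mist_tab above 0.043 m and value of joint mist_button above 0.0065 m), for 0.1 s.
At the end, for the whole second after the job is handed in: The green box's tab is aside (joint above 43 of 50 mm), its button is in (above 6.5 of 8 mm), the blue box's tab still covers its button (below 14 mm, not shifted by more than 6 mm) and that button is out (below 2 mm) (all of step 2 and value of joint fan_tab below 0.014 m and value of joint fan_button below 0.002 m); the robot touches nothing.
It fails at once if the blue box's tab is shifted more than 6 mm or its button pressed more than 2 mm (distance of fan_tab_fin from where it was at the start of the episode above 0.006 m or value of joint fan_button above 0.002 m).
It fails at once if the tray, pot or block is shifted more than 20 mm (distance of any of seed_tray, pot, label_block from where it was at the start of the episode above 0.02 m).
It also fails if it takes over 38 s, if anything falls off the work surface, if the arm or the gripper's body presses on something with over 40 N, if the wrist force passes 120 N, or if a joint passes its speed limit or range.

## Robot

A 6-joint arm with a two-finger parallel gripper is mounted at the origin on the work surface. World frame = base frame: x ahead of the robot, y to its left, z up, the work surface at z = 0. Lengths are in m, angles in rad, forces in N, time in s.
With the tool pointing down it reaches from about 0.2 to 0.875 m from the base axis. Payload 3.4 kg.
Tool frame: the origin (TCP) lies on the mounting face of the last link; the fingertips stand 199 mm ahead of it and the grasp point (between the pads) lies 180 mm ahead of it; x points along the fingers, y is the direction in which the jaws open and shut, and the axes are right-handed (so a half turn about x gives the same grasp; the last joint's range is limited). The gripper opens to 94 mm and grips with 3 to 60 N. Pads are 16 mm wide; open, the fingers measure 119 mm over their backs; the gripper's body (75 mm by 177 mm) begins 78 mm behind the grasp point.
Start: joints at [1.137, 0.276, 1.505, -0, 1.361, -0.121], TCP at [0.177, 0.547, 0.405] pointing down, gripper open.
Joint ranges: [-2.89, 2.89], [-0.75, 2.08], [0.22, 2.7], [-1.18, 4.32], [0.11, 2.71], [-2.7, 2.7]. Speed limits (rad/s): [2.57, 2.57, 3.14, 3.14, 3.14, 3.14].

## Interface

Orientations are given as a unit quaternion [w, x, y, z].
In Python, from cell import manip, vision, order gives the robot as it stands. The module is installed in compiled form; this text tells all that it offers.
- The arm moves only by the tool servo_tool, never from a script. Its argument "targets" is a list of rows, each a list of 3 entries, a list of its own where there are three numbers: the closure in counts, from 0 (fully open) to 255 (shut), then the shift along the tool's x, y, z in mm, then the turn about the tool's x in degrees. A call has exactly 10 rows; each row shifts and turns the commanded pose from where the row before left it, along the tool's axes as they then stand; what a row does not reach is not made up. A row lasts 1/10 s, in which the tool goes at most 50 mm and 8.59 degrees, less where a joint would pass 70% of its speed; a pose out of reach is approached as far as the arm can. A call with a gripper value outside its range is refused whole. The fingers move at their own pace and stop on an object; the grip force is fixed at half the most. Time passes only in rows, so rows that do not move let the fingers close, or fill a call up. It gives the time, the measured TCP pose, the force and the opening at its end, in the units of the state.
- manip.state(): the state, without advancing time (a new reading comes with each control period).
- vision.get_image(name): name is "scene" or "top" or "wrist"; returns a dict with "img" (420x560x3 uint8, blue, green, red), "mtx" (3x3 intrinsics, pixels), "R" (3x3) and "t" (3): a world point X has camera coordinates R X + t. Camera axes: x right, y down, z forward; pixel columns grow to the right and rows downward; lengths in m; the calibration is good to about 2 mm. A picture is of the moment at which its call begins. There is no depth.
- order.hand_in(): hands the job in, once; it reports no verdict.
The state is a dict: "time_s": time; "qpos": joint angles; "dq": joint speeds; "joint_efforts": joint torques, N m; "tool_pos": TCP position; "ee_rot": TCP orientation; "wrist_force": force on the tool from outside, world axes, zero at the start; "moment": the same for the moment, N m; "opening": finger opening in m.
Only numpy, scipy, OpenCV 4.12 (cv2) and the standard library are available. Lean on these libraries where they do the work, as an engineer would, in place of code of your own. Each camera call takes 0.05 s, during which the arm holds its last target.

## Working session

There is one attempt and no reset: what is moved stays moved. The work goes in short steps, Python scripts to look and compute and a tool call to move; the robot and the scene stay as the last step left them, time stands still between calls to the robot, and variables do not carry over. Pictures are saved under pics/ and viewed, and the job is handed in when it is done.

Besides the shell and the picture viewer there is one more tool, called after ">>>" in YAML: its name, and indented under it one key for each argument. servo_tool: Moves the arm, as the interface text tells. Its arguments: {"type":"object","properties":{"targets":{"type":"array"}},"required":["targets"]}

```bash
mkdir -p pics; python3 - <<'E'
from cell import manip, vision, order
import cv2
s=manip.state(); print(s)
for n in ("scene","top","wrist"):
    d=vision.get_image(n); cv2.imwrite(f"pics/{n}0.png",d["img"]); print(n,d["mtx"].tolist(),d["R"].tolist(),d["t"].tolist())
E
```

```text
{'time_s': 0.0, 'qpos': array([ 1.13698705e+00,  2.76553990e-01,  1.50611333e+00, -4.48576231e-05,
        1.36068210e+00, -1.21020543e-01]), 'dq': array([ 0.0002245 , -0.00053692,  0.00089233, -0.00028804, -0.00051342,
        0.0001817 ]), 'joint_efforts': array([-7.36513766e-05, -4.04601753e+01, -2.37231606e+01,  6.99777086e-02,
        3.42780200e-02, -1.04986414e-04]), 'tool_pos': array([0.17686863, 0.5468964 , 0.40383571]), 'ee_rot': array([ 0.69832182,  0.10953232,  0.6986322 , -0.11073554]), 'wrist_force': array([-0.60637066,  0.13446364,  0.24417746]), 'moment': array([-0.05314314, -0.02330142, -0.02411623]), 'opening': 0.09357855595843856}
scene [[412.3219331276252, 0.0, 269.9523777931328], [0.0, 412.3219331276252, 206.59265762746992], [0.0, 0.0, 1.0]] [[-0.752448842968766, 0.6585207603260297, 0.01308231380885173], [0.4605600171626925, 0.5402435102202126, -0.7042878816620683], [-0.4708558264544103, -0.523915411001214, -0.7097939368643293]] [0.45058107319149504, -0.16910611390525948, 1.6106975803748753]
top [[531.7298415403835, 0.0, 284.914216664676], [0.0, 531.7298415403835, 223.5607063440976], [0.0, 0.0, 1.0]] [[-0.008101258415891184, -0.9999556859502563, 0.004795388183606084], [-0.9964227944837379, 0.007669041522474155, -0.08415937520766859], [0.08411886973383277, -0.005460030941220336, -0.9964407678416333]] [-0.004770509581560795, 0.6179060610194707, 1.837484954739185]
wrist [[297.31951146262134, 0.0, 286.6555696102167], [0.0, 297.31951146262134, 206.72644575406008], [0.0, 0.0, 1.0]] [[0.3086413777167588, 0.9511769739091971, -0.001692414265553978], [0.9207302972153111, -0.2983143964701183, 0.2515238371377088], [0.23873881073446915, -0.07918892071252297, -0.9678496242110546]] [-0.5733106437914645, -0.02525983578144783, 0.39082702545095005]
```

View pics/scene0.png

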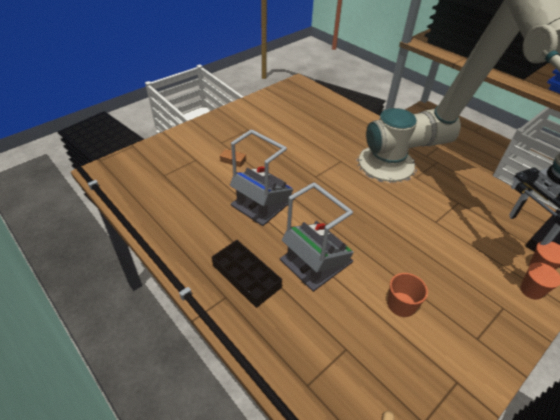

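View pics/top0.png

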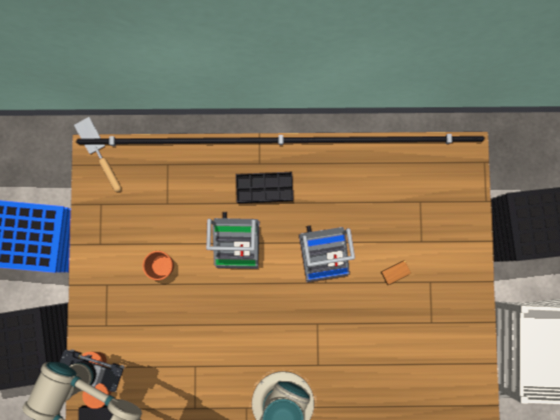

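View pics/wrist0.png

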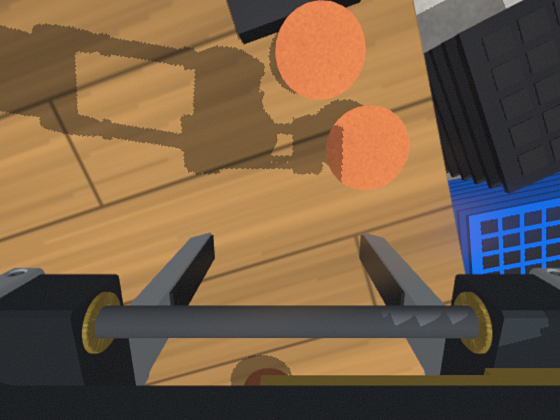

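The green box is at about (236,243) in the top view and the blue one at about (326,254). In the scene view, green is at (318,245). The pot is to the left of the green box and the tray is behind it. I'll enlarge the green box next.

```bash
python3 - <<'E'
import cv2
a=cv2.imread("pics/top0.png")[205:285,190:290]; cv2.imwrite("pics/topc.png",cv2.resize(a,None,fx=7.5,fy=7.5,interpolation=cv2.INTER_CUBIC))
a=cv2.imread("pics/scene0.png")[175:290,270:360]; cv2.imwrite("pics/scc.png",cv2.resize(a,None,fx=5,fy=5,interpolation=cv2.INTER_CUBIC))
E
```

```text
(no output)
```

View pics/topc.png

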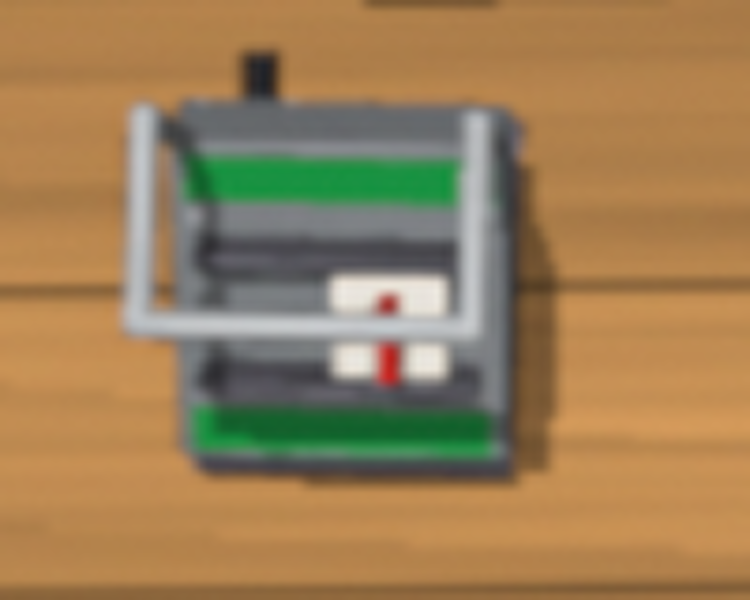

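View pics/scc.png

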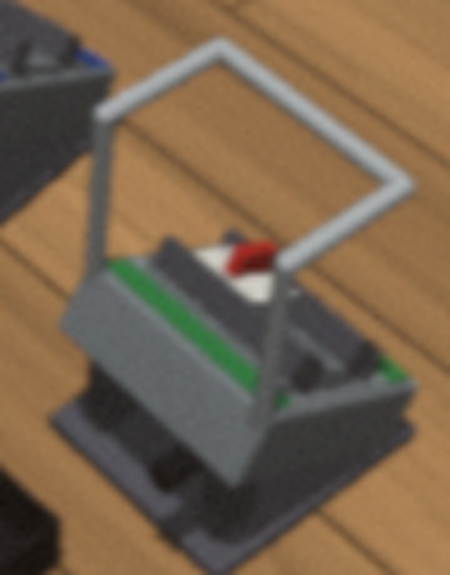

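```bash
cat > H.py <<'E'
import numpy as np
from scipy.spatial.transform import Rotation as Ro
SC=dict(
scene=dict(K=np.array([[412.3219,0,269.9524],[0,412.3219,206.5927],[0,0,1]]),R=np.array([[-0.752448842968766,0.6585207603260297,0.01308231380885173],[0.4605600171626925,0.5402435102202126,-0.7042878816620683],[-0.4708558264544103,-0.523915411001214,-0.7097939368643293]]),t=np.array([0.45058107319149504,-0.16910611390525948,1.6106975803748753])),
top=dict(K=np.array([[531.7298,0,284.9142],[0,531.7298,223.5607],[0,0,1]]),R=np.array([[-0.008101258415891184,-0.9999556859502563,0.004795388183606084],[-0.9964227944837379,0.007669041522474155,-0.08415937520766859],[0.08411886973383277,-0.005460030941220336,-0.9964407678416333]]),t=np.array([-0.004770509581560795,0.6179060610194707,1.837484954739185])))
def proj(c,X):
    d=SC[c] if isinstance(c,str) else c
    p=d["K"]@(d["R"]@X+d["t"]); return p[:2]/p[2]
S=np.sin(np.pi/6);C=np.cos(np.pi/6)
def panel(a,y,h): # slope coord, y, height out of face (m) -> box frame
    return np.array([a*C-h*S, y, .097+a*S+h*C])
def W(b,p): # b=(x,y,yaw)
    c,s=np.cos(b[2]),np.sin(b[2]); return np.array([b[0]+c*p[0]-s*p[1],b[1]+s*p[0]+c*p[1],p[2]])
E
python3 - <<'E'
from H import *
from scipy.optimize import least_squares
def T(u,v): return np.array([(u+.5)/7.5-.5+190,(v+.5)/7.5-.5+205])
def Sx(u,v): return np.array([(u+.5)/5-.5+270,(v+.5)/5-.5+175])
B=lambda x,y:np.array([x,y,.256])
obs=[("top",T(134,328),B(-.015,.068)),("top",T(474,326),B(-.015,-.068)),("top",T(142,108),B(.070,.068)),("top",T(478,115),B(.070,-.068)),
("top",T(512,106),panel(.08,-.075,0)),("top",T(183,101),panel(.08,.075,0)),("top",T(188,455),panel(-.08,.075,0)),("top",T(512,458),panel(-.08,-.075,0)),
("scene",Sx(220,45),B(-.015,-.068)),("scene",Sx(407,185),B(-.015,.068)),("scene",Sx(102,115),B(.07,-.068)),("scene",Sx(285,265),B(.07,.068))]
f=lambda b:np.concatenate([proj(c,W(b,p))-o for c,o,p in obs])
r=least_squares(f,[.55,.1,0],loss="soft_l1",x_scale=[.01,.01,.01]); b=r.x
print(b,np.degrees(b[2]));print(f(b).reshape(-1,2).round(1))
# fin: y = -0.028+q ; end points of top edge seen in top
for q in (0,.004,.008):
    print(q,[((proj("top",W(b,panel(a,-.028+q,.037)))-[190,205]+.5)*7.5-.5).round() for a in(-.018,.018)],[((proj("scene",W(b,panel(a,-.028+q,.037)))-[270,175]+.5)*5-.5).round() for a in(-.018,.018)],
     [((proj("top",W(b,panel(a,-.028+q+e,.019)))-[190,205]+.5)*7.5-.5).round() for a,e in((-.025,-.026),(.025,.026))])
E
```

```text
[ 0.54085711  0.15736983 -0.0226076 ] -1.2953201242797414
[[ 1.1 -1. ]
 [ 0.3 -0.1]
 [ 0.8  0.7]
 [ 0.3  0.4]
 [-0.2  5.1]
 [-1.9  5.1]
 [-0.5  0.2]
 [ 0.1  0.5]
 [-0.6  1.4]
 [-1.2  1. ]
 [-0.   1. ]
 [-0.   0.6]]
0 [array([401., 379.]), array([400., 307.])] [array([267., 244.]), array([232., 248.])] [array([463., 375.]), array([344., 273.])]
0.004 [array([392., 379.]), array([391., 307.])] [array([272., 248.]), array([237., 252.])] [array([454., 374.]), array([335., 273.])]
0.008 [array([383., 379.]), array([382., 307.])] [array([277., 252.]), array([242., 256.])] [array([445., 374.]), array([325., 273.])]
```

```bash
python3 - <<'E'
from H import *
from scipy.optimize import least_squares
def T(u,v): return np.array([(u+.5)/7.5-.5+190,(v+.5)/7.5-.5+205])
def Sx(u,v): return np.array([(u+.5)/5-.5+270,(v+.5)/5-.5+175])
B=lambda x,y:np.array([x,y,.256])
obs=[("top",T(134,328),B(-.015,.068)),("top",T(474,326),B(-.015,-.068)),("top",T(142,108),B(.070,.068)),("top",T(478,115),B(.070,-.068)),
("top",T(188,455),panel(-.08,.075,0)),("top",T(512,458),panel(-.08,-.075,0)),
("scene",Sx(220,45),B(-.015,-.068)),("scene",Sx(407,185),B(-.015,.068)),("scene",Sx(102,115),B(.07,-.068)),("scene",Sx(285,265),B(.07,.068))]
f=lambda b:np.concatenate([proj(c,W(b,p))-o for c,o,p in obs])
b=least_squares(f,[.55,.1,0],loss="soft_l1",x_scale=[.01,.01,.01]).x
print(b,np.degrees(b[2]));print(f(b).round(1))
q=[0.69832182,0.10953232,0.6986322,-0.11073554]
M=Ro.from_quat(q,scalar_first=True).as_matrix();print(M.round(3))
# wrist cam in tool frame
R=np.array([[0.3086413777167588,0.9511769739091971,-0.001692414265553978],[0.9207302972153111,-0.2983143964701183,0.2515238371377088],[0.23873881073446915,-0.07918892071252297,-0.9678496242110546]]);t=np.array([-0.5733106437914645,-0.02525983578144783,0.39082702545095005])
c=-R.T@t;print("cam tool",M.T@(c-[0.17686863,0.5468964,0.40383571]), "fwd tool",M.T@R[2])
for h in(.037,.222): print(W(b,panel(0,-.022,h)))
print("tops",[W(b,panel(a,0,0)) for a in (-.08,.08)])
E
```

```text
[ 0.54004498  0.1576125  -0.01921299] -1.1008230007211737
[ 1.  -0.7  0.2  0.1  0.6  1.   0.1  0.6 -0.5  0.5  0.1  0.6 -0.4  1.3
 -0.9  0.8  0.3  1.   0.4  0.5]
[[-0.001  0.308  0.951]
 [-0.002  0.951 -0.308]
 [-1.    -0.002 -0.   ]]
cam tool [ 0.02020439 -0.00071675 -0.07329058] fwd tool [ 9.67809033e-01 -1.92936696e-04  2.51685594e-01]
[0.52112573 0.13597198 0.12904294]
[0.42864281 0.13774907 0.28925764]
tops [array([0.47077573, 0.15894354, 0.057     ]), array([0.60931423, 0.15628147, 0.137     ])]
```

>>> servo_tool:
  targets:
    - [150,[-45,0,0],-8.5]
    - [255,[-45,0,0],-8.5]
    - [255,[0,-33,35],0]
    - [255,[0,-33,35],0]
    - [255,[0,-33,35],0]
    - [255,[0,-33,35],0]
    - [255,[0,-33,35],0]
    - [255,[0,-33,35],0]
    - [255,[0,-33,35],0]
    - [255,[0,-33,35],0]

```text
time_s: 1.15
tool_pos: [0.4537, 0.277, 0.4946]
ee_rot: [0.707, 0.006, 0.707, -0.006]
wrist_force: [-0.1, 1.5, -0.6]
opening: 0.0175
```

>>> servo_tool:
  targets:
    - [255,[0,-35,35],0]
    - [255,[0,-35,35],0]
    - [255,[0,-35,35],0]
    - [255,[0,-35,35],0]
    - [255,[0,-35,35],0]
    - [255,[0,-35,35],0]
    - [255,[0,0,48],0]
    - [255,[0,0,48],0]
    - [255,[0,0,48],0]
    - [255,[0,0,48],0]

```text
time_s: 2.15
tool_pos: [0.8506, 0.0618, 0.4944]
ee_rot: [0.707, 0.006, 0.707, -0.006]
wrist_force: [2.1, -0.1, 1.1]
opening: 0.0004
```

```bash
python3 - <<'E'
from H import *
from cell import manip
s=manip.state();print(s["time_s"],s["qpos"].round(3),s["tool_pos"].round(4));print(Ro.from_quat(s["ee_rot"],scalar_first=True).as_matrix().round(3))
E
```

```text
2.15 [-0.009  0.763  0.444  0.     1.935 -1.563] [0.8506 0.0618 0.4944]
[[ 0.     0.017  1.   ]
 [ 0.     1.    -0.017]
 [-1.     0.     0.   ]]
```

>>> servo_tool:
  targets:
    - [255,[0,0,30],0]
    - [255,[0,0,30],0]
    - [255,[0,0,30],0]
    - [255,[0,0,30],0]
    - [255,[0,0,30],0]
    - [255,[0,0,30],0]
    - [255,[0,0,30],0]
    - [255,[0,0,30],0]
    - [255,[0,0,30],0]
    - [255,[0,0,30],0]

```text
time_s: 3.15
tool_pos: [0.9582, 0.0463, 0.4229]
ee_rot: [0.766, 0.01, 0.643, -0.002]
wrist_force: [-1.5, -0.3, -0.3]
opening: 0.0005
```

```bash
cat > st.py <<'E'
from H import *
from cell import manip
s=manip.state();print(s["time_s"],s["qpos"].round(3),s["tool_pos"].round(4),s["wrist_force"].round(1));print(Ro.from_quat(s["ee_rot"],scalar_first=True).as_matrix().round(3))
E
python3 st.py
```

```text
3.15 [-0.027  0.95   0.222  0.015  1.797 -1.577] [0.9582 0.0463 0.4229] [-1.5 -0.3 -0.3]
[[ 0.173  0.015  0.985]
 [ 0.01   1.    -0.017]
 [-0.985  0.013  0.173]]
```

>>> servo_tool:
  targets:
    - [255,[-20,0,30],0]
    - [255,[-20,0,30],0]
    - [255,[-20,0,30],0]
    - [255,[-20,0,30],0]
    - [255,[-20,0,30],0]
    - [255,[-20,0,30],0]
    - [255,[-20,0,30],0]
    - [255,[-20,0,30],0]
    - [255,[-20,0,30],0]
    - [255,[-20,0,30],0]

```text
time_s: 4.15
tool_pos: [0.9321, 0.0282, 0.5576]
ee_rot: [0.84, 0.014, 0.542, 0.002]
wrist_force: [-0.2, 0.6, 0.2]
opening: 0.0007
```

```bash
python3 st.py
```

```text
4.15 [-0.053  0.814  0.221  0.041  1.683 -1.593] [0.9321 0.0282 0.5576] [-0.2  0.6  0.2]
[[ 0.412  0.011  0.911]
 [ 0.019  1.    -0.021]
 [-0.911  0.026  0.411]]
```

>>> servo_tool:
  targets:
    - [255,[-20,0,30],0]
    - [255,[-20,0,30],0]
    - [255,[-20,0,30],0]
    - [255,[-20,0,30],0]
    - [255,[-20,0,-45],0]
    - [255,[-20,0,-45],0]
    - [255,[-20,0,-45],0]
    - [255,[-20,0,-45],0]
    - [255,[-20,0,-45],0]
    - [255,[-20,0,-45],0]

```text
time_s: 5.15
tool_pos: [0.6354, 0.0251, 0.5897]
ee_rot: [0.866, 0.015, 0.501, 0.004]
wrist_force: [-0.0, -0.6, 0.6]
opening: 0.0
```

```bash
python3 st.py
```

```text
5.15 [-0.09   0.177  1.255  0.071  1.192 -1.652] [0.6354 0.0251 0.5897] [-0.  -0.6  0.6]
[[ 0.499  0.009  0.867]
 [ 0.021  1.    -0.023]
 [-0.867  0.03   0.498]]
```

```bash
cat >> H.py <<'E'
b=np.array([.5400,.1576,-.0192])
def topanel(X,b=b):
    c,s=np.cos(b[2]),np.sin(b[2]); d=X-np.array([b[0],b[1],.097]); x=c*d[0]+s*d[1]; y=-s*d[0]+c*d[1]; z=d[2]
    return np.array([x*C+z*S, y, -x*S+z*C])
E
cat > go.py <<'E'
import sys
from H import *
from cell import manip
s=manip.state();M=Ro.from_quat(s["ee_rot"],scalar_first=True).as_matrix();p=s["tool_pos"]
tip=p+M[:,0]*.199
print("t",round(s["time_s"],2),"tip panel mm",(topanel(tip)*1e3).round(1),"tcp panel",(topanel(p)*1e3).round(1),"F",s["wrist_force"].round(1),"open",round(s["opening"],4))
if len(sys.argv)>1:
    g=np.array([float(v) for v in sys.argv[1:4]])/1e3
    print("shift tool mm",(M.T@(W(b,panel(*g))-tip)*1e3).round(1))
E
python3 go.py 0 -52 130
```

```text
t 5.15 tip panel mm [ 330.8 -124.5  178.8] tcp panel [ 331.2 -130.6  377.7] F [-0.  -0.6  0.6] open 0.0
shift tool mm [  51.6   68.9 -331.2]
```

>>> servo_tool:
  targets:
    - [255,[0,10,-41],0]
    - [255,[0,10,-41],0]
    - [255,[0,10,-41],0]
    - [255,[0,10,-41],0]
    - [255,[0,10,-41],0]
    - [255,[0,10,-41],0]
    - [255,[0,9,-41],0]
    - [255,[0,0,-44],0]
    - [255,[20,0,0],0]
    - [255,[10,0,0],0]

```text
time_s: 6.15
tool_pos: [0.3653, 0.1022, 0.4004]
ee_rot: [0.865, 0.015, 0.501, 0.004]
wrist_force: [0.8, -0.7, -0.2]
opening: 0.0005
```

```bash
python3 go.py 0 -52 130; python3 - <<'E'
from cell import vision
import cv2
for n in ("wrist","scene","top"):
    d=vision.get_image(n); cv2.imwrite(f"pics/{n}1.png",d["img"])
    if n=="wrist": import pickle; pickle.dump(d,open("w1.pkl","wb"))
E
```

```text
t 6.15 tip panel mm [  0.9 -52.4 150.6] tcp panel [  1.4 -58.7 349.5] F [ 0.8 -0.7 -0.2] open 0.0005
shift tool mm [20.6 -0.3 -0.8]
```

View pics/wrist1.png

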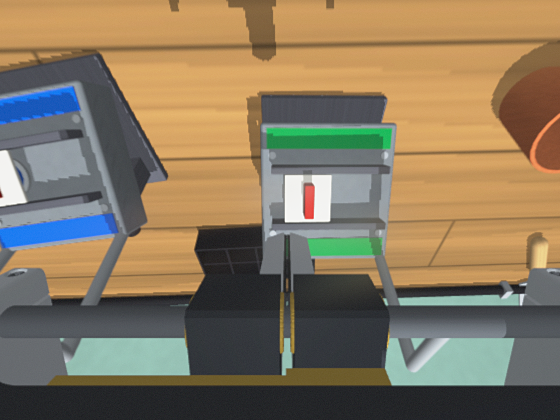

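View pics/scene1.png

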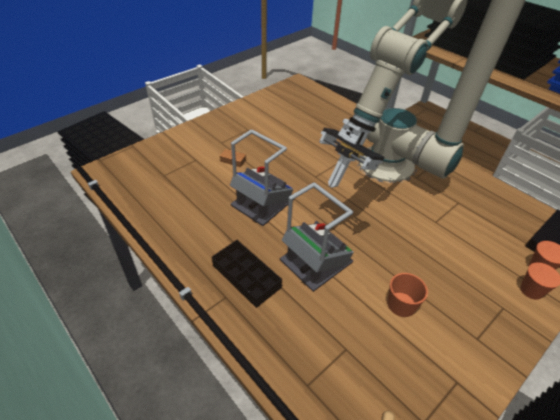

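The wrist view shows the green panel square on, from about (263,124) to (394,124). The white tab with its fin is at about (309,200), and the guard legs spread to either side below. I'll enlarge it to refine the pose.

```bash
python3 - <<'E'
import cv2
a=cv2.imread("pics/wrist1.png")[110:265,250:410]; cv2.imwrite("pics/w1c.png",cv2.resize(a,None,fx=3.8,fy=3.8,interpolation=cv2.INTER_CUBIC)[:600])
E
```

```text
(no output)
```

View pics/w1c.png

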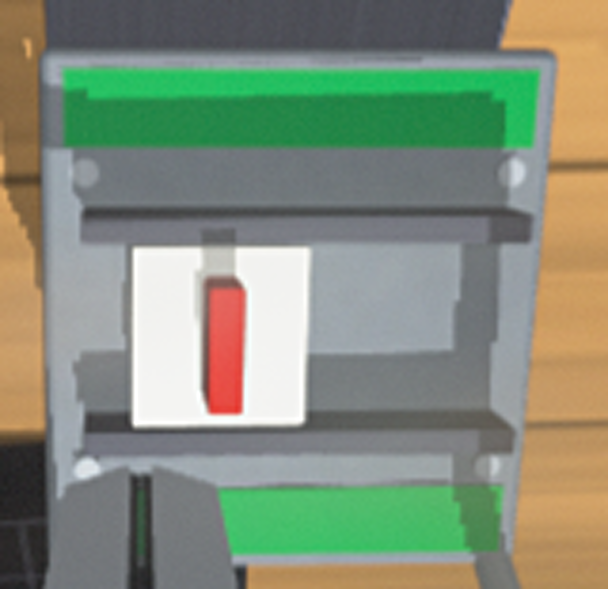

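```bash
python3 - <<'E'
from H import *
import pickle
from scipy.optimize import least_squares
d=pickle.load(open("w1.pkl","rb")); cam=dict(K=d["mtx"],R=d["R"],t=d["t"])
P=lambda u,v:np.array([(u+.5)/3.8-.5+250,(v+.5)/3.8-.5+110])
def ob(q):
    y=-.028+q
    return [(P(44,51),panel(-.08,.0-.075,0)),(P(555,51),panel(-.08,.075,0)),(P(512,562),panel(.08,.075,0)),
    (P(132,247),panel(-.025,y-.026,.019)),(P(311,247),panel(-.025,y+.026,.019)),(P(132,428),panel(.025,y-.026,.019)),(P(304,426),panel(.025,y+.026,.019)),
    (P(226,287),panel(-.018,y,.037)),(P(225,413),panel(.018,y,.037))]
f=lambda v:np.concatenate([proj(cam,W(v[:3],p))-o for o,p in ob(v[3])])
for x0 in ([.54,.1576,-.0192,.005],):
    r=least_squares(f,x0,x_scale=[.01]*4).x; print(r,f(r).reshape(-1,2).round(1).tolist()); print("old",f(x0).reshape(-1,2).round(1).tolist())
E
```

```text
[ 0.53943589  0.15394903 -0.03254555  0.004681  ] [[-2.5, -1.4], [2.2, -0.5], [0.5, 1.8], [-1.1, 1.1], [1.0, 1.1], [-1.3, -0.9], [0.8, -0.7], [0.6, 0.2], [-0.0, 1.5]]
old [[0.1, -0.2], [4.8, -1.0], [4.4, 1.5], [2.2, 2.0], [4.3, 1.4], [2.5, -0.3], [4.5, -0.5], [4.0, 0.8], [3.7, 2.0]]
```

```bash
python3 - <<'E'
from H import *
import pickle
from scipy.optimize import least_squares
d=pickle.load(open("w1.pkl","rb")); cam=dict(K=d["mtx"],R=d["R"],t=d["t"])
P=lambda u,v:np.array([(u+.5)/3.8-.5+250,(v+.5)/3.8-.5+110])
def ob(q,dz):
    y=-.028+q
    L= [(P(44,51),panel(-.08,.0-.075,0)),(P(555,51),panel(-.08,.075,0)),(P(512,562),panel(.08,.075,0)),
    (P(132,247),panel(-.026,y-.025,.019)),(P(311,247),panel(-.026,y+.025,.019)),(P(132,428),panel(.026,y-.025,.019)),(P(304,426),panel(.026,y+.025,.019)),
    (P(226,287),panel(-.018,y,.037)),(P(225,413),panel(.018,y,.037))]
    return [(o,p+[0,0,dz]) for o,p in L]
f=lambda v:np.concatenate([proj(cam,W(v[:3],p))-o for o,p in ob(v[3],v[4] if len(v)>4 else 0)])
for x0 in ([.54,.1576,-.0192,.005],[.54,.1576,-.0192,.005,0]):
    r=least_squares(f,x0,x_scale=[.01]*len(x0),loss="soft_l1").x; print(r,f(r).reshape(-1,2).round(1).tolist()); 
p=np.array([0.3653,0.1022,0.4004]);M=Ro.from_quat([0.865,0.015,0.501,0.004],scalar_first=True).as_matrix()
print("tip px crop",((proj(cam,p+M[:,0]*.199)-[250,110]+.5)*3.8-.5), [((proj(cam,p+M[:,0]*.199+M[:,1]*e)-[250,110]+.5)*3.8-.5).round() for e in(-.0125,.0125)])
v=r if False else least_squares(f,[.54,.1576,-.0192,.005],x_scale=[.01]*4,loss="soft_l1").x
tip=p+M[:,0]*.199; print("tip panel (wrist fit)",topanel(tip,v[:3])*1e3,"fin y",(-.028+v[3])*1e3)
E
```

```text
[ 0.53938653  0.15332039 -0.03031046  0.00534167] [[-3.3, -1.3], [1.5, -0.7], [0.2, 1.7], [-0.2, 0.2], [0.0, 0.1], [-0.3, -0.0], [-0.0, 0.1], [0.5, 0.2], [0.0, 1.5]]
[ 0.54399656  0.15549948 -0.02761052  0.00383062 -0.00573194] [[-0.9, 0.1], [0.8, 0.3], [0.1, -0.0], [0.2, 0.3], [-0.6, 0.1], [0.3, -1.0], [-0.5, -0.9], [0.4, 0.0], [-0.0, 0.6]]
tip px crop [144.99482045 522.45166398] [array([ 71., 523.]), array([219., 522.])]
tip panel (wrist fit) [  1.69264489 -49.00282045 150.11836748] fin y -22.658329699787874
```

>>> servo_tool:
  targets:
    - [255,[14,0,0],0]
    - [255,[14,0,0],0]
    - [255,[14,0,0],0]
    - [255,[14,0,0],0]
    - [255,[14,0,0],0]
    - [255,[14,0,0],0]
    - [255,[14,0,0],0]
    - [255,[14,0,0],0]
    - [255,[8,0,0],0]
    - [255,[2,0,0],0]

```text
time_s: 7.3
tool_pos: [0.4284, 0.1046, 0.2948]
ee_rot: [0.865, 0.015, 0.502, 0.003]
wrist_force: [-0.2, -0.4, -0.1]
opening: 0.0001
```

```bash
sed -i 's/^b=np.array.*/b=np.array([.540,.155,-.027])/' H.py; python3 go.py 0 -48 23; python3 - <<'E'
from cell import vision
import cv2
d=vision.get_image("wrist"); cv2.imwrite("pics/wrist2.png",d["img"])
d=vision.get_image("scene"); cv2.imwrite("pics/scene2.png",cv2.resize(d["img"][130:290,250:400],None,fx=3.75,fy=3.75,interpolation=cv2.INTER_CUBIC))
E
```

```text
t 7.3 tip panel mm [  2.6 -46.4  27.5] tcp panel [  3.5 -53.3 226.4] F [-0.2 -0.4 -0.1] open 0.0001
shift tool mm [ 4.5 -1.7 -2.6]
```

View pics/wrist2.png

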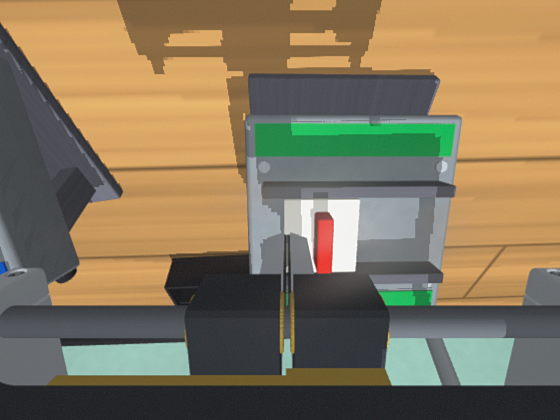

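View pics/scene2.png

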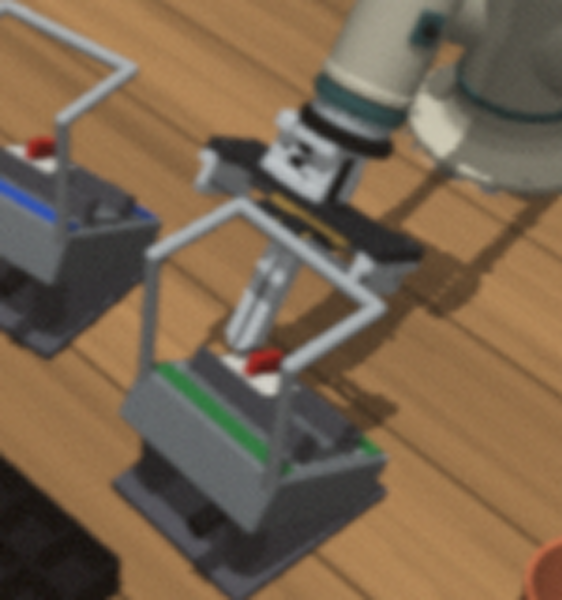

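The closed fingers sit beside the fin, with their right edge at about x=311 px and the fin's left at about 316. They are below the guard bar and free of contact.

>>> servo_tool:
  targets:
    - [255,[3,0,-1],0]
    - [255,[0,4,0],0]
    - [255,[0,5,0],0]
    - [255,[0,6,0],0]
    - [255,[0,6,0],0]
    - [255,[0,6,0],0]
    - [255,[0,6,0],0]
    - [255,[0,6,0],0]
    - [255,[0,5,0],0]
    - [255,[0,3,0],0]

```text
time_s: 8.4
tool_pos: [0.4282, 0.1522, 0.2933]
ee_rot: [0.865, 0.015, 0.502, 0.004]
wrist_force: [1.2, -2.9, -1.9]
opening: 0.0001
```

```bash
python3 go.py 0 5 23; python3 - <<'E'
from cell import vision
import cv2
d=vision.get_image("wrist"); cv2.imwrite("pics/wrist3.png",d["img"])
E
```

```text
t 8.4 tip panel mm [ 0.6  1.1 26.9] tcp panel [  1.4  -5.8 225.8] F [ 1.2 -2.9 -1.9] open 0.0001
shift tool mm [ 4.1  3.8 -0.6]
```

View pics/wrist3.png

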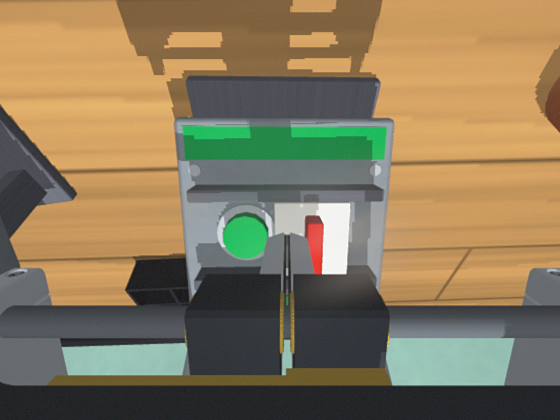

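>>> servo_tool:
  targets:
    - [255,[0,1,0],0]
    - [255,[0,1,0],0]
    - [255,[0,1,0],0]
    - [255,[0,1,0],0]
    - [255,[0,1,0],0]
    - [255,[0,1,0],0]
    - [255,[0,0,0],0]
    - [255,[0,0,0],0]
    - [255,[0,0,0],0]
    - [255,[0,0,0],0]

```text
time_s: 9.45
tool_pos: [0.4284, 0.1573, 0.2934]
ee_rot: [0.865, 0.015, 0.502, 0.003]
wrist_force: [1.4, -4.9, -0.4]
opening: 0.0007
```

```bash
python3 go.py 0 5 23; python3 - <<'E'
from cell import vision
import cv2,pickle
d=vision.get_image("wrist"); cv2.imwrite("pics/wrist4.png",cv2.resize(d["img"][110:290,160:400],None,fx=3.3,fy=3.3,interpolation=cv2.INTER_CUBIC)); pickle.dump(d,open("w4.pkl","wb"))
E
```

```text
t 9.45 tip panel mm [ 0.5  6.  27. ] tcp panel [  1.5  -0.7 225.9] F [ 1.4 -4.9 -0.4] open 0.0007
shift tool mm [ 4.  -1.2 -0.5]
```

View pics/wrist4.png

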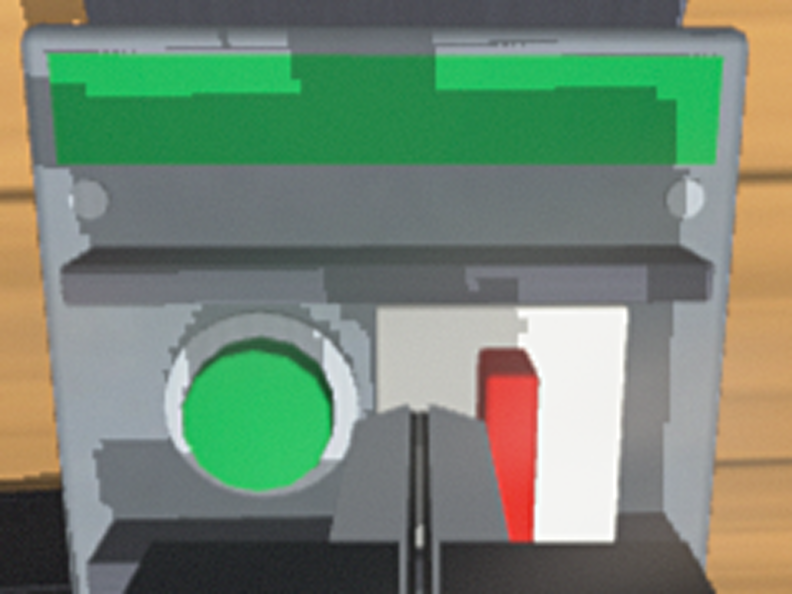

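```bash
cat > fit4.py <<'E'
from H import *
import pickle
from scipy.optimize import least_squares
d=pickle.load(open("w4.pkl","rb")); cam=dict(K=d["mtx"],R=d["R"],t=d["t"])
P=lambda u,v:np.array([(u+.5)/3.3-.5+160,(v+.5)/3.3-.5+110])
def ob(q,dz):
    y=-.028+q
    L= [(P(25,30),panel(-.08,-.075,0)),(P(748,30),panel(-.08,.075,0)),
    (P(376,306),panel(-.026,y-.025,.019)),(P(628,306),panel(-.026,y+.025,.019)),(P(539,380),panel(-.018,y+.005,.037)),(P(482,376),panel(-.018,y-.005,.037)),
    (P(183,415),panel(0,-.044,.013)),(P(333,415),panel(0,-.012,.013)),(P(258,491),panel(.016,-.028,.013))]
    return [(o,p+[0,0,dz]) for o,p in L]
f=lambda v:np.concatenate([proj(cam,W(v[:3],p))-o for o,p in ob(v[3],v[4] if len(v)>4 else 0)])
for x0 in ([.54,.1576,-.0192,.05],[.54,.1576,-.0192,.05,0]):
    r=least_squares(f,x0,x_scale=[.01]*len(x0),loss="soft_l1").x; print(r.round(4),f(r).reshape(-1,2).round(1).tolist())
E
python3 fit4.py
```

```text
[ 0.539   0.1551 -0.037   0.0493] [[-3.5, -2.8], [3.8, -0.2], [-0.6, 0.8], [-0.2, 0.8], [0.1, -1.5], [0.7, -0.3], [-1.2, 2.8], [0.5, 2.6], [0.5, 1.3]]
[ 0.5424  0.1546 -0.0336  0.0504 -0.004 ] [[-1.4, -0.6], [0.0, 1.1], [0.4, 0.3], [-1.2, 0.1], [-0.3, -2.7], [0.8, -1.4], [-0.1, 1.6], [0.3, 1.3], [0.9, -0.4]]
```

The tab is at its stop: the fit gives 49–50 mm, and the wrist force rose to 4.9 N. Next I move over the button and start down.

>>> servo_tool:
  targets:
    - [255,[0,-4,0],0]
    - [255,[0,-7,0],0]
    - [255,[0,-8,0],0]
    - [255,[0,-8,0],0]
    - [255,[0,-7,0],0]
    - [255,[3,0,0],0]
    - [255,[3,0,0],0]
    - [255,[3,0,0],0]
    - [255,[2,0,0],0]
    - [255,[0,0,0],0]

```text
time_s: 10.5
tool_pos: [0.4337, 0.1243, 0.2825]
ee_rot: [0.865, 0.015, 0.502, 0.004]
wrist_force: [0.1, 0.0, 1.3]
opening: 0.0004
```

```bash
python3 go.py 0 -28 5; python3 - <<'E'
from cell import vision
import cv2,pickle
d=vision.get_image("wrist"); cv2.imwrite("pics/wrist5.png",cv2.resize(d["img"][110:290,200:440],None,fx=3.3,fy=3.3,interpolation=cv2.INTER_CUBIC))
E
```

```text
t 10.5 tip panel mm [  0.5 -26.5  14.5] tcp panel [  1.5 -33.5 213.4] F [0.1 0.  1.3] open 0.0004
shift tool mm [ 9.5 -1.8 -0.5]
```

View pics/wrist5.png

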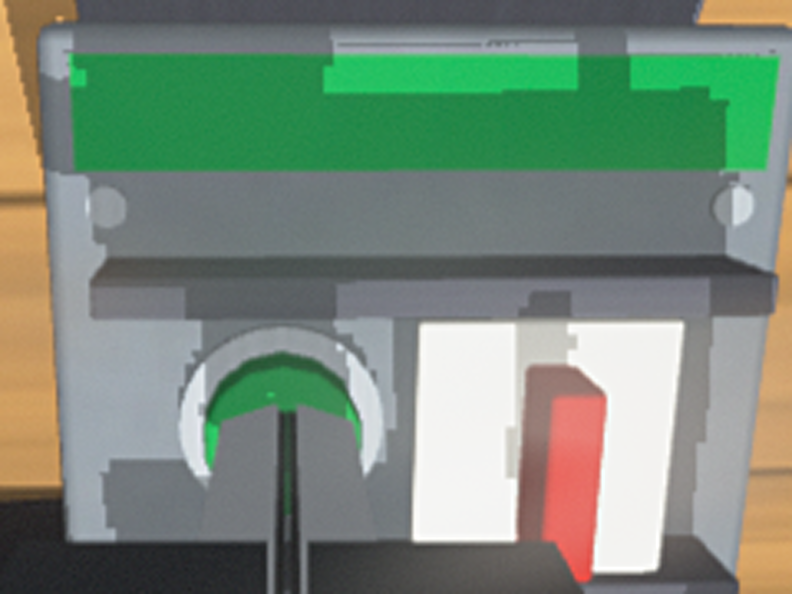

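The fingers are centred on the button at about (285,430) in the crop, and the tab is still aside. I'll press slowly.

>>> servo_tool:
  targets:
    - [255,[1,0,0],0]
    - [255,[1,0,0],0]
    - [255,[1,0,0],0]
    - [255,[1,0,0],0]
    - [255,[1,0,0],0]
    - [255,[1,0,0],0]
    - [255,[1,0,0],0]
    - [255,[1,0,0],0]
    - [255,[1,0,0],0]
    - [255,[0,0,0],0]

```text
time_s: 11.55
tool_pos: [0.4382, 0.1242, 0.2751]
ee_rot: [0.865, 0.015, 0.501, 0.004]
wrist_force: [-1.8, -0.4, 2.9]
opening: 0.0005
```

```bash
python3 go.py 0 -28 5
```

```text
t 11.55 tip panel mm [  0.9 -26.6   5.8] tcp panel [  1.6 -33.5 204.7] F [-1.8 -0.4  2.9] open 0.0005
shift tool mm [ 0.8 -1.5 -0.9]
```

>>> servo_tool:
  targets:
    - [255,[0.5,0,0],0]
    - [255,[0.5,0,0],0]
    - [255,[0.5,0,0],0]
    - [255,[0.5,0,0],0]
    - [255,[0.5,0,0],0]
    - [255,[0.5,0,0],0]
    - [255,[0,0,0],0]
    - [255,[0,0,0],0]
    - [255,[0,0,0],0]
    - [255,[0,0,0],0]

```text
time_s: 12.55
tool_pos: [0.4382, 0.1243, 0.2746]
ee_rot: [0.866, 0.015, 0.501, 0.004]
wrist_force: [-19.8, -2.0, 28.8]
opening: 0.0004
```

```bash
python3 go.py 0 -28 5
```

```text
t 12.55 tip panel mm [  0.9 -26.5   5.4] tcp panel [  1.4 -33.5 204.3] F [-19.8  -2.   28.8] open 0.0004
shift tool mm [ 0.3 -1.5 -0.9]
```

The button is hard against its stop: tip height 5.4 mm against the expected 5, with 35 N. Now I back out square to the face.

>>> servo_tool:
  targets:
    - [255,[-3,0,0],0]
    - [255,[-8,0,0],0]
    - [255,[-18,0,0],0]
    - [255,[-18,0,0],0]
    - [255,[-18,0,0],0]
    - [255,[-18,0,0],0]
    - [255,[-18,0,0],0]
    - [255,[-18,0,0],0]
    - [255,[-15,0,0],0]
    - [255,[0,0,0],0]

```text
time_s: 13.55
tool_pos: [0.3728, 0.1216, 0.3903]
ee_rot: [0.866, 0.015, 0.5, 0.004]
wrist_force: [-0.1, -0.3, 0.8]
opening: 0.0006
```

```bash
python3 go.py; python3 - <<'E'
from cell import vision
import cv2
d=vision.get_image("wrist"); cv2.imwrite("pics/wrist6.png",d["img"])
d=vision.get_image("top"); cv2.imwrite("pics/top6.png",d["img"])
E
```

```text
t 13.55 tip panel mm [  2.6 -30.8 138.3] tcp panel [  2.7 -37.9 337.1] F [-0.1 -0.3  0.8] open 0.0006
```

View pics/wrist6.png

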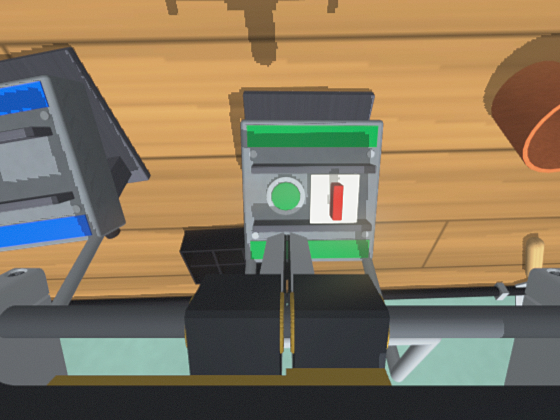

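View pics/top6.png

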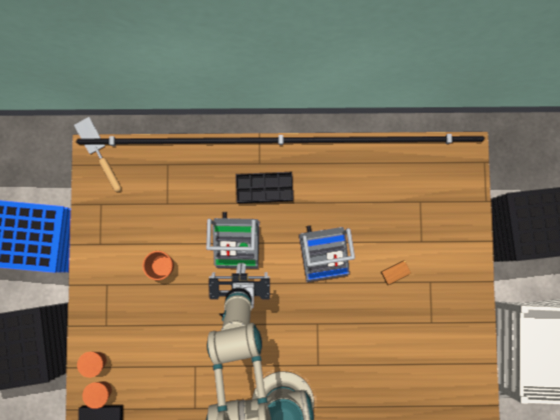

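The wrist view shows the button sunk in its collar at (286,196) and the tab aside at (335,200). In the top view the blue box, tray, pot and block are unmoved, and the arm is clear of everything.

```bash
python3 -c "
from cell import order
print(order.hand_in())"
```

```text
the job is handed in; nothing more can be done
None
```

The misting line's lock tab is slid fully aside and its green button is fully in. I let go and handed the job in at about 13.6 s of the 38 s allowed; no verdict was reported.

- **Tilting the tool:** the moves only turn the tool about its own axis. To get square to the 30° face, I pushed the arm outward past its reach, which tilted it to 29.9°, and kept that angle for the rest of the job.
- **Tab:** I pushed the red fin sideways with closed fingers. The camera fit put the tab at about 49–50 mm of its 50 mm travel, and the wrist force rose to about 5 N at the stop.
- **Button:** I pressed it until it stopped hard, at about 35 N, with the fingertips about 5.4 mm above the panel face. Fully in would be 5 mm.
- **Last checks:** after backing out, the wrist force was near zero. The pictures showed the tab aside and the button sunk. In the top view, the blue box, tray, pot and block looked unmoved. I judged those by eye and did not measure them.
- **Disagreement:** the box pose from the fixed cameras and from the wrist camera differed by about 2–4 mm and 1°. The wrist fits also suggested a height offset of 4–6 mm, but the button's stop height did not bear that out.

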